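# Load a fresh label roll and lock the keeper

### The job

Put the full paper roll (the thick one of the two) on the counter's roll holder: slide the holder's keeper fully open to its end stop, then lower the roll gently over the spindle, without dropping it, until it stands flat on the base. Then slide the keeper back over the roll, fully home to its other end stop, and let go. Leave the used roll and the cup where they are.

Things in the scene. Friction and masses are not known exactly. Their poses are not given: they have to be found in the camera images.
- holder: Roll holder, fixed to the counter: a black base plate 160 (x) x 270 (y) x 18 mm thick, origin at the centre of its underside on the counter, z up. On it stand the spindle at x +35, y -50 mm, a low rail 6.5 mm high along y at x -40 mm that guides the keeper, and a tear bar 10 mm high above the plate at y -125 mm.
- spindle_foot (a point): Point on the upper face of the base plate on the axis of the spindle. The spindle is a steel pin 19 mm in diameter that rises 52 mm above this point (its top 8 mm taper to 8 mm), axis along z.
- keeper (a joint): Slide of the keeper along the holder's +y axis, in m: 0 = home, the end stop where the keeper's arm lies over the spindle; 0.100 = fully open, the other end stop. Starts between 0 and 0.03. It stays where it is left; moving it takes about 3 N.
- keeper_grip (a point): Centre of the top of the keeper's black grip, 124.5 mm above the counter: a fin 12 mm thick (along the holder's y), 28 mm wide (along x) and 36 mm tall, free on all sides, on an aluminium column 28 (x) x 26 (y) mm that runs on the rail. It moves with the keeper: at home it is at x -40, y -50 mm of the holder, fully open at x -40, y +50 mm.
- keeper_disc (a point): Centre of the underside of the keeper's disc, 30 mm in diameter, 8 mm thick, at the end of an arm 14 mm wide that reaches 75 mm from the column along the holder's +x. The underside is 63 mm above the base plate, 6 mm above a seated roll. At home the disc lies over the spindle.
- full_roll: The full roll: tightly wound white paper, 56 mm in diameter, 57 mm tall, with a through bore of 25 mm; stands upright on the counter. Origin at the centre of its underside, z along its axis. About 0.16 kg, loose, rigid.
- full_roll_center (a point): Centre of the full roll, on its axis at half height (28.5 mm from either end).
- used_roll: Used roll, to be left alone: same paper, height and bore as the full roll but only 38 mm in diameter; stands upright. Origin at the centre of its underside.
- cup: White ceramic cup, to be left alone: 64 mm across the rim, 58 mm tall, origin at the centre of its underside.
Mind the look-alikes: they are no part of the job. What is shaped like the full_roll but green or yellow is not meant.

How it is judged:
By the outcome, as a careful person would: the job done as asked, in the order asked, and still so for the second after the job is handed in, with the robot touching nothing.
It also fails if it takes over 72 s, if anything falls off the work surface, if the arm or the gripper's body presses on something with over 40 N, if the wrist force passes 120 N, or if a joint passes its speed limit or range.

### The arm

A 7-joint arm with a two-finger parallel gripper is mounted at the origin on the work surface. World frame = base frame: x ahead of the robot, y to its left, z up, the work surface at z = 0. Lengths are in m, angles in rad, forces in N, time in s.
With the tool pointing down it reaches from about 0.4 to 0.85 m from the base axis. Payload 10.4 kg.
Tool frame: the origin (TCP) lies between the finger pads; the fingertips stand manip.tip_extent ahead of it and the grasp point (between the pads) lies 6 mm ahead of it (manip.tip_extent is the distance from the TCP to the fingertips, in m); z points along the fingers, y is the line along which they close (so a half turn about z gives the same grasp; the last joint's range is limited). The gripper opens to 85 mm and grips with 20 to 120 N. Pads are 22 mm wide; open, the fingers measure 114 mm over their backs; the gripper's body (76 mm by 85 mm) begins 54 mm behind the grasp point. The pads swing forward as they close: fully open they stand 13 mm farther back than shut.
Start: joints at [-0.023, 0.332, -0.065, 1.46, 0.022, 1.35, -0.088], TCP at [0.625, 0, 0.256] pointing down, gripper open.
Joint ranges: [-2.6, 2.6], [-0.5, 2.12], [-1.47, 1.34], [0.16, 2.42], [-1.27, 4.41], [0.06, 2.06], [-2.6, 2.6]. Speed limits (rad/s): [2.22, 2.22, 2.79, 2.79, 3.14, 3.14, 3.14].

### API

Orientations are given as a unit quaternion [x, y, z, w].
In Python, from workcell import get_obs, optics, workorder, manip gives the robot as it stands.
- The arm moves only by the tool jog_arm, never from a script. Its argument "increments" is a list of rows, each a list of 7 numbers: the shift along the tool's x, y, z in m, then the turn, a rotation vector about the tool's x, y, z in rad, then the opening, from -1 (shut) to 1 (fully open). A call has 1 to 5 rows; each row is the pose to reach, as a shift and turn from the pose commanded when the call began, along the tool's axes at that moment; what a row does not reach only later rows make up. A row lasts 1/12 s, in which the tool goes at most 41.7 mm and 7.16 degrees, less where a joint would pass 70% of its speed; a pose out of reach is approached as far as the arm can. A call with a gripper value outside its range is refused whole. The fingers move at their own pace and stop on an object; "grip_force" is the grip in N (left out, the last holds). Time passes only in rows, so rows that repeat a pose let the fingers close. It gives the time, the measured TCP pose, the force, the opening and the grip force at its end, in the units of the state.
- get_obs(): the state, without advancing time (a new reading comes with each control period).
- optics.camera(name): name is "scene" or "side" or "wrist"; returns a dict with "color" (420x560x3 uint8, red, green, blue), "depth" (420x560 float32, m along the optical axis (not along the pixel's ray), 0 where there is no reading), "K" (3x3 intrinsics, pixels), "R" (3x3) and "t" (3): a world point X has camera coordinates R X + t. Camera axes: x right, y down, z forward; pixel columns grow to the right and rows downward; lengths in m; the calibration is good to about 2 mm. A picture is of the moment at which its call begins.
- workorder.hand_in(): hands the job in; it is judged then, once.
The state is a dict: "clock": time; "joint_pos": joint angles; "joint_velocities": joint speeds; "tau": joint torques, N m; "position": TCP position; "ee_rot": TCP orientation; "ft_force": force on the tool from outside, world axes, zero at the start; "torque": the same for the moment, N m; "grip_width": opening from 0.0 (shut) to 1.0 (fully open); "grasp_force": force on a finger pad.
Only numpy, scipy, OpenCV 4.12 (cv2) and the standard library are available. Lean on these libraries where they do the work, as an engineer would, in place of code of your own. Each camera call takes 0.05 s, during which the arm holds its last target. There are 200 camera calls.

## Working session

There is one attempt and no reset: what is moved stays moved. The work goes in short steps, Python scripts to look and compute and a tool call to move; the robot and the scene stay as the last step left them, time stands still between calls to the robot, and variables do not carry over. Pictures are saved under pics/ and viewed, at most 10 in all, crops included, and the job is handed in when it is done.

Besides the shell and the picture viewer there is one more tool, called after "Request:" as name(argument=value, ...), one argument or row to a line, values as JSON. jog_arm: Moves the arm, as the interface text tells. Its arguments: {"type":"object","properties":{"increments":{"type":"array"},"grip_force":{"type":"number"}},"required":["increments"]}

```bash
mkdir -p pics; ls; python3 - <<'E'
from workcell import get_obs, optics, workorder, manip
import cv2,numpy as np
print(get_obs()); print(manip.tip_extent)
ims=[]
for n in("scene","side"):
    c=optics.camera(n); np.savez('/tmp/'+n,**c); print(n,c['K'].tolist(),c['R'].round(3).tolist(),c['t'].round(3).tolist()); cv2.imwrite(f'pics/{n}0.png',c['color'][...,::-1])
E
```

```text
pics
{'clock': 0.0, 'joint_pos': array([-0.02257556,  0.33283118, -0.06468829,  1.46093872,  0.02161986,
        1.34988781, -0.08848576]), 'joint_velocities': array([ 0.00018472, -0.00127483, -0.00014498,  0.00106173, -0.00205293,
        0.0004806 , -0.0024466 ]), 'tau': array([ 4.98105128e-04, -6.25449800e+01,  4.97091911e-02, -3.91610491e+01,
        1.63588714e-02,  9.83294769e-03, -6.01235030e-06]), 'position': array([ 6.24665467e-01, -3.17469720e-05,  2.55542533e-01]), 'ee_rot': array([ 7.07105190e-01,  7.07108041e-01, -5.13870615e-04, -4.52230986e-04]), 'ft_force': array([-0.03277752,  0.51128384, -0.40576648]), 'torque': array([ 0.03068201,  0.09012877, -0.08906955]), 'grasp_force': 0.0, 'grip_width': 0.9982078468399894}
0.025
scene [[477.4158505258507, 0.0, 281.48913230319937], [0.0, 477.4158505258507, 207.6596704314206], [0.0, 0.0, 1.0]] [[0.254, 0.967, 0.002], [0.703, -0.183, -0.687], [-0.664, 0.177, -0.726]] [-0.135, -0.273, 1.56]
side [[388.30133326758767, 0.0, 278.87199822893666], [0.0, 388.30133326758767, 210.25770034839346], [0.0, 0.0, 1.0]] [[-0.752, -0.659, -0.002], [-0.472, 0.541, -0.696], [0.46, -0.522, -0.718]] [0.396, 0.309, 0.598]
```

View pics/scene0.png

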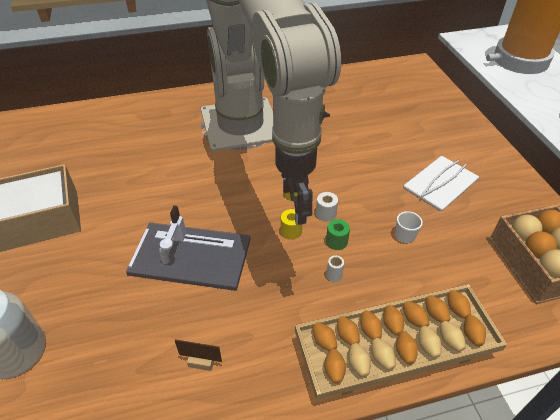

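View pics/side0.png

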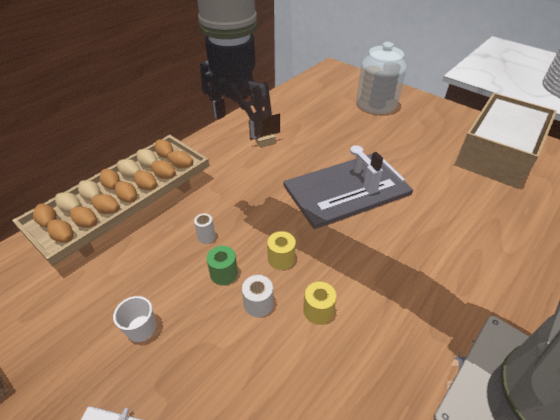

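The scene view shows the full roll at (327,206), the used roll at (336,268), the cup at (407,228), and the holder plate from about (128,226) to (250,287) with its grip at (175,215). The yellow and green rolls are decoys. In the side view the full roll is at (258,296), the holder at (347,188) and the grip at (377,160).

```bash
cat > h.py <<'E'
import numpy as np, cv2
def load(n): return dict(np.load(f'/tmp/{n}.npz'))
def ray(c,p):
    d=c['R'].T@np.linalg.solve(c['K'],[p[0],p[1],1.]); return -c['R'].T@c['t'],d
def plane(c,p,z):
    o,d=ray(c,p); return o+d*(z-o[2])/d[2]
def tri(c1,p1,c2,p2):
    o1,d1=ray(c1,p1);o2,d2=ray(c2,p2)
    s=np.linalg.lstsq(np.c_[d1,-d2],o2-o1,rcond=None)[0]
    a,b=o1+d1*s[0],o2+d2*s[1]; return (a+b)/2,np.linalg.norm(a-b)
def proj(c,X):
    q=c['K']@(c['R']@np.array(X)+c['t']); return q[:2]/q[2]
E
python3 - <<'E'
from h import *
rows=[]
for n,b in(("scene",[(120,195,140,105),(295,180,70,52)]),("side",[(275,135,145,109),(225,265,70,52)])):
    c=load(n);r=[]
    for x,y,w,h in b:
        r.append(cv2.resize(c['color'][y:y+h,x:x+w],(400,300),interpolation=cv2.INTER_CUBIC))
    rows.append(np.hstack(r))
cv2.imwrite('pics/m1.png',np.vstack(rows)[...,::-1])
for n in("scene","side"):
    c=load(n); g=cv2.cvtColor(c['color'],cv2.COLOR_RGB2HSV)
    m=((g[...,2]<75)&(g[...,1]<110)).astype(np.uint8)
    x,y,w,h=dict(scene=(115,195,150,105),side=(275,135,145,95))[n]
    k=np.zeros_like(m);k[y:y+h,x:x+w]=m[y:y+h,x:x+w]
    cs,_=cv2.findContours(k,0,2); cc=max(cs,key=cv2.contourArea); print(n,cv2.contourArea(cc),cv2.approxPolyDP(cv2.convexHull(cc),3,True)[:,0].tolist())
    # white & colours
    for nm,mm in(("white",(g[...,1]<60)&(g[...,2]>110)),("yellow",(abs(g[...,0].astype(int)-28)<4)&(g[...,1]>180)&(g[...,2]>110)),("green",(abs(g[...,0].astype(int)-65)<15)&(g[...,1]>120))):
        nn,_,st,ce=cv2.connectedComponentsWithStats(mm.astype(np.uint8))
        for i in range(1,nn):
            if 100<st[i,4]<1500: print(' ',nm,st[i].tolist(),ce[i].round(1),plane(c,ce[i],.04)[:2].round(3))
E
```

```text
scene 218.0 [[127, 272], [236, 289]]
  white [208, 27, 11, 29, 118] [214.   40.6] [-0.499 -0.001]
  white [227, 73, 28, 15, 225] [241.   78.6] [-0.204  0.046]
  white [282, 86, 43, 15, 353] [304.8  93.3] [-0.06   0.236]
  white [317, 192, 21, 29, 442] [327.  206.5] [0.461 0.142]
  white [396, 212, 27, 31, 634] [407.8 226.1] [0.577 0.317]
  white [155, 216, 79, 37, 832] [186.5 237.4] [ 0.473 -0.227]
  white [129, 228, 20, 40, 141] [138.2 247.6] [ 0.476 -0.344]
  white [328, 255, 16, 27, 266] [335. 270.] [0.659 0.095]
  yellow [281, 209, 21, 30, 367] [289.6 224. ] [0.495 0.03 ]
  green [328, 219, 22, 20, 258] [338.2 228.1] [0.539 0.145]
side 256.0 [[411, 192], [313, 227], [287, 189]]
  white [199, 12, 57, 13, 147] [228.   21.1] [ 1.431 -0.714]
  white [215, 37, 31, 8, 150] [230.1  41.3] [ 1.279 -0.58 ]
  white [314, 145, 89, 67, 1498] [360.4 183.7] [ 0.47  -0.224]
  white [382, 159, 31, 31, 180] [393.9 172.2] [ 0.432 -0.312]
  white [284, 174, 35, 15, 144] [299.5 180.8] [ 0.584 -0.139]
  white [194, 213, 21, 31, 422] [204.5 229.3] [0.637 0.108]
  white [242, 275, 31, 42, 965] [257.5 296.3] [0.444 0.152]
  white [113, 296, 43, 46, 1482] [135. 318.] [0.573 0.321]
  white [547, 311, 13, 33, 147] [554.7 327.4] [ 0.027 -0.133]
  white [81, 406, 62, 14, 502] [105.6 414.4] [0.475 0.438]
```

View pics/m1.png

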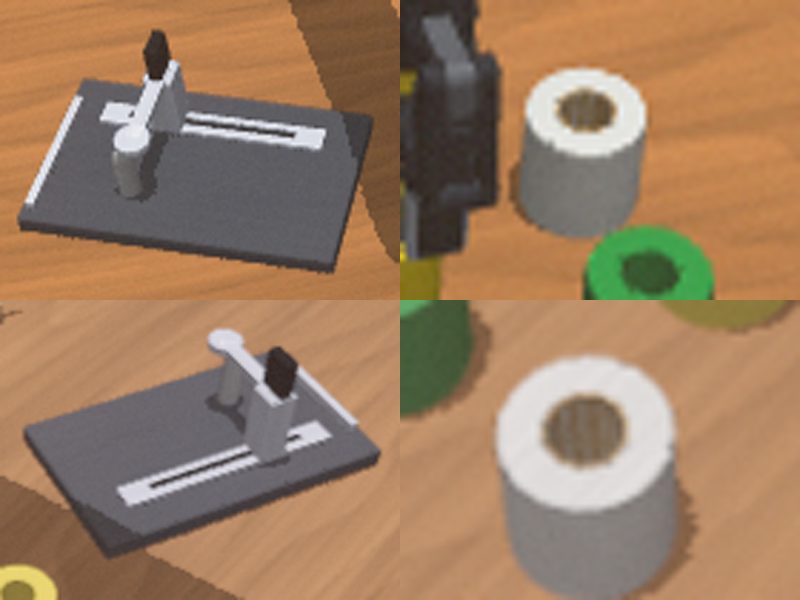

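The montage shows the holder with the spindle under the disc, the fin and the plate corners (top row scene, bottom row side), and the full roll's bore clear in both views. I can measure these now.

```bash
python3 - <<'E'
from h import *
from scipy.spatial.transform import Rotation as Ro
S,D=load('scene'),load('side')
def bore(c,x,y,w,h):
    g=cv2.cvtColor(c['color'],cv2.COLOR_RGB2HSV)[y:y+h,x:x+w]
    m=((g[...,1]<60)&(g[...,2]>110)).astype(np.uint8)
    cs,hi=cv2.findContours(m,cv2.RETR_CCOMP,cv2.CHAIN_APPROX_NONE)
    holes=[k for k,q in zip(cs,hi[0]) if q[3]>=0]
    k=max(holes,key=cv2.contourArea); e=cv2.fitEllipse(k); return np.array(e[0])+[x,y],e[1]
for nm,a,b in(("full",(310,185,35,40),(236,268,42,55)),("used",(324,250,24,36),(190,208,28,40))):
    p,e1=bore(S,*a);q,e2=bore(D,*b); X,r=tri(S,p,D,q); print(nm,p,q,e1,e2,X.round(4),r.round(4),[plane(c,z,.057)[:2].round(4) for c,z in((S,p),(D,q))])
print('yellow2',plane(D,(320,292),.057)[:2].round(3),'yellow1',plane(D,(281,241),.057)[:2].round(3))
loc=np.array([[-80,-135],[-80,135],[80,135],[80,-135]])/1000
for nm,c,P in(("S",S,[(149.8,223),(250.2,236),(236.6,286.7),(127,272.4)]),("D",D,[(412.7,190.1),(314.1,224.9),(284.1,182.8),(374.7,153)])):
    W=np.array([plane(c,p,.018)[:2] for p in P]); 
    if nm=='D': print([tri(S,a,D,b)[0][2].round(4) for a,b in zip(PS,P)])
    PS=P
    m=W.mean(0); A=loc.T@(W-m); th=np.arctan2(A[0,1]-A[1,0],A[0,0]+A[1,1])
    R=np.array([[np.cos(th),-np.sin(th)],[np.sin(th),np.cos(th)]])
    print(nm,m.round(4),np.degrees(th).round(2),np.linalg.norm(loc@R.T+m-W,axis=1).round(4),'spindle',(m+R@[.035,-.05]).round(4),'home',(m+R@[-.04,-.05]).round(4),'open',(m+R@[-.04,.05]).round(4))
# fin: dark mask top
for nm,c,(x,y,w,h) in(("S",S,(165,200,25,25)),("D",D,(362,145,30,25))):
    g=cv2.cvtColor(c['color'],cv2.COLOR_RGB2GRAY)
    m=(g[y:y+h,x:x+w]<58).astype(np.uint8); cs,_=cv2.findContours(m,0,1); k=max(cs,key=cv2.contourArea)
    print(nm,'fin',cv2.contourArea(k),np.array(cv2.boundingRect(k))+[x,y,0,0],(cv2.approxPolyDP(k,1.2,True)[:,0]+[x,y]).tolist())
from workcell import optics
c=optics.camera('wrist');np.savez('/tmp/w0',**c);cv2.imwrite('pics/w0.png',c['color'][...,::-1])
print(c['K'].round(1).tolist(),(-c['R'].T@c['t']).round(4),c['R'].round(3).tolist())
E
```

```text
full [327.34486771 198.95575237] [256.99913406 287.01802063] (7.973939418792725, 11.563467025756836) (13.669596672058105, 15.516983032226562) [0.45   0.1451 0.0565] 0.0008 [array([0.4502, 0.1446]), array([0.4499, 0.1456])]
used [336.3745985  261.16379642] [203.5100565  218.95552158] (10.51775074005127, 11.198747634887695) (9.911478042602539, 11.05078411102295) [0.6469 0.0998 0.0571] 0.0018 [array([0.6473, 0.1005]), array([0.6465, 0.099 ])]
yellow2 [0.36 0.08] yellow1 [0.487 0.038]
S [ 0.5074 -0.2241] -23.76 [0.0022 0.0034 0.0036 0.0027] spindle [ 0.5193 -0.284 ] home [ 0.4506 -0.2538] open [ 0.4909 -0.1622]
[np.float64(0.0134), np.float64(0.0135), np.float64(0.0114), np.float64(0.0132)]
D [ 0.5001 -0.2198] -23.59 [0.0037 0.0047 0.0054 0.0019] spindle [ 0.5122 -0.2796] home [ 0.4435 -0.2496] open [ 0.4835 -0.158 ]
S fin 84.0 [170 207   9  16] [[173, 207], [170, 213], [172, 221], [176, 222], [178, 211], [176, 207]]
D fin 118.5 [371 153  11  17] [[373, 153], [371, 164], [376, 169], [379, 169], [381, 157], [376, 153]]
[[322.8, 0.0, 275.8], [0.0, 322.8, 206.8], [0.0, 0.0, 1.0]] [0.6256 0.0842 0.3731] [[1.0, 0.0, -0.0], [0.0, -0.946, 0.324], [0.0, -0.324, -0.946]]
```

View pics/w0.png

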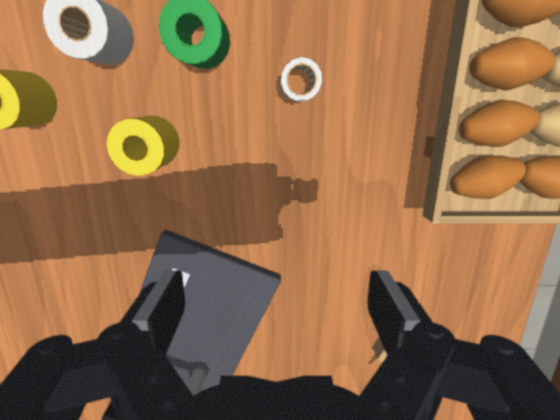

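The wrist view shows the full roll's top at (75,20), the green decoy at (190,30), the used roll at (301,79) and the plate at lower left. I'll turn the tool to the holder's y direction (about 66°) and bring the wrist camera over the holder.

Request:
jog_arm(
  increments=[
    [-0.025,-0.007,0,0,0,-0.116,1],
    [-0.05,-0.014,0,0,0,-0.232,1],
    [-0.075,-0.02,0,0,0,-0.348,1],
    [-0.1,-0.026,0,0,0,-0.464,1],
    [-0.123,-0.033,0,0,0,-0.58,1],
  ],
)

```text
clock: 0.57
position: [0.5915, -0.1245, 0.256]
ee_rot: [0.473, 0.881, -0.0, -0.0]
ft_force: [0.4, -0.8, -0.2]
grip_width: 1.0
grasp_force: 0.0
```

Request:
jog_arm(
  increments=[
    [-0.017,-0.019,0,0,0,-0.116,1],
    [-0.034,-0.038,0,0,0,-0.232,1],
    [-0.051,-0.057,0,0,0,-0.348,1],
    [-0.068,-0.076,0,0,0,-0.464,1],
    [-0.085,-0.095,0,0,0,-0.58,1],
  ],
)

```text
clock: 0.98
position: [0.5585, -0.2473, 0.2561]
ee_rot: [0.201, 0.98, 0.0, -0.0]
ft_force: [-0.5, 0.1, -0.2]
grip_width: 0.998
grasp_force: 0.0
```

Request:
jog_arm(
  increments=[
    [0,0,0,0,0,0,1],
    [0,0,0,0,0,0,1],
    [0,0,0,0,0,0,1],
  ],
)

```text
clock: 1.23
position: [0.5592, -0.2455, 0.2561]
ee_rot: [0.205, 0.979, 0.0, -0.0]
ft_force: [0.1, -0.2, -0.2]
grip_width: 1.0
grasp_force: 0.0
```

```bash
cat >> h.py <<'E'
def snap(n,tag):
    from workcell import optics
    c=optics.camera(n);np.savez(f'/tmp/{tag}',**c);cv2.imwrite(f'pics/{tag}.png',c['color'][...,::-1]);return c
def delta(xyz,yawdeg):
    """tool-frame shift & turn (rotvec) from the present pose to tool-down with tool y at yawdeg in world"""
    from workcell import get_obs
    from scipy.spatial.transform import Rotation as Ro
    o=get_obs(); A=Ro.from_quat(o['ee_rot']); y=np.radians(yawdeg)
    Y=np.array([np.cos(y),np.sin(y),0]);Z=np.array([0,0,-1.]);B=Ro.from_matrix(np.c_[np.cross(Y,Z),Y,Z])
    print('t',round(o['clock'],2),'pos',o['position'].round(4),'F',o['ft_force'].round(1),'w',round(o['grip_width'],3),'g',round(o['grasp_force'],1))
    print('shift',A.inv().apply(np.array(xyz)-o['position']).round(4),'turn',(A.inv()*B).as_rotvec().round(4))
E
python3 - <<'E'
from h import *
snap('wrist','w1'); delta((.559,-.246,.256),66.3)
E
```

```text
t 1.28 pos [ 0.5595 -0.2449  0.2561] F [0.2 0.2 0.9] w 1.003 g 0.0
shift [ 0.     -0.0012  0.0001] turn [ 0.0007 -0.0003  0.0028]
```

View pics/w1.png

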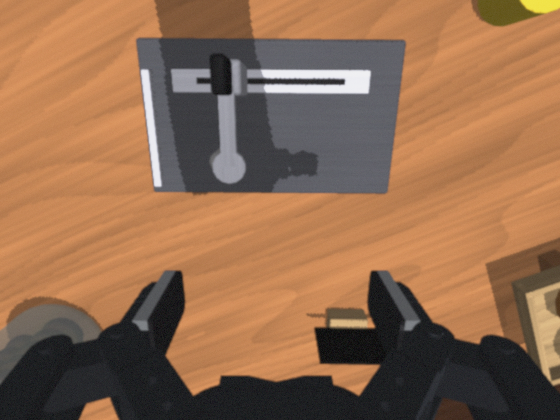

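The wrist view shows the whole plate with corners at (138,39), (405,41), (389,192) and (154,192), the fin at (221,74) and the disc at (229,166).

```bash
cat >> h.py <<'E'
LOC=np.array([[-80,-135],[-80,135],[80,135],[80,-135]])/1000
def plate(c,box):
    x,y,w,h=box; g=cv2.cvtColor(c['color'],cv2.COLOR_RGB2HSV)
    m=np.zeros(g.shape[:2],np.uint8); m[y:y+h,x:x+w]=(g[...,1]<85)[y:y+h,x:x+w]
    m=cv2.morphologyEx(m,cv2.MORPH_OPEN,np.ones((5,5)))
    cs,_=cv2.findContours(m,0,1); hull=cv2.convexHull(max(cs,key=cv2.contourArea))
    for e in range(2,20):
        q=cv2.approxPolyDP(hull,e,True)[:,0].astype(float)
        if len(q)<=4: break
    s=q.sum(1);d=q[:,0]-q[:,1]
    return q[[s.argmin(),d.argmax(),s.argmax(),d.argmin()]]
def pose(W):
    m=W.mean(0);A=LOC.T@(W-m);th=np.arctan2(A[0,1]-A[1,0],A[0,0]+A[1,1])
    R=np.array([[np.cos(th),-np.sin(th)],[np.sin(th),np.cos(th)]]);return m,R,np.degrees(th),np.linalg.norm(LOC@R.T+m-W,axis=1)
def blob(c,box,f):
    x,y,w,h=box;m=f(cv2.cvtColor(c['color'],cv2.COLOR_RGB2HSV)[y:y+h,x:x+w]).astype(np.uint8)
    cs,_=cv2.findContours(m,0,1);k=max(cs,key=cv2.contourArea)+np.array([x,y]);return k
E
python3 - <<'E'
from h import *
c=load('w1'); q=plate(c,(110,20,320,190)); W=np.array([plane(c,p,.018)[:2] for p in q]); m,R,th,res=pose(W)
print(q.tolist(),m.round(4),th.round(2),res.round(4))
print('spindle',(m+R@[.035,-.05]).round(4),'home',(m+R@[-.04,-.05]).round(4),'open',(m+R@[-.04,.05]).round(4))
k=blob(c,(205,45,32,55),lambda g:g[...,2]<35); print('fin',cv2.boundingRect(k),cv2.contourArea(k))
(u,v),r=cv2.minEnclosingCircle(blob(c,(205,146,50,45),lambda g:g[...,2]>110)); print('disc',u,v,r)
x,y,w,h=cv2.boundingRect(k)
print('fin local',[(R.T@(plane(c,p,.1245)[:2]-m)).round(4) for p in((x,y),(x+w,y+h))],'disc local',(R.T@(plane(c,(u,v),.089)[:2]-m)).round(4))
E
```

```text
[[137.0, 39.0], [403.0, 40.0], [386.0, 192.0], [154.0, 190.0]] [ 0.5041 -0.2266] -23.94 [0.0042 0.0039 0.0027 0.0034]
spindle [ 0.5158 -0.2865] home [ 0.4473 -0.256 ] open [ 0.4878 -0.1646]
fin (210, 54, 21, 40) 620.5
disc 227.5800018310547 163.96665954589844 19.500295639038086
fin local [array([-0.0526, -0.0406]), array([-0.0262, -0.0269])] disc local [ 0.0325 -0.0368]
```

Request:
jog_arm(
  increments=[
    [0.02,-0.008,0.008,0,0,0.004,1],
    [0.045,-0.018,0.02,0,0,0.007,1],
    [0.075,-0.03,0.035,0,0,0.007,1],
    [0.098,-0.04,0.041,0,0,0.007,1],
    [0.098,-0.04,0.041,0,0,0.007,1],
  ],
)

```text
clock: 1.7
position: [0.449, -0.243, 0.2136]
ee_rot: [0.208, 0.978, 0.0, -0.002]
ft_force: [0.4, -0.4, 0.2]
grip_width: 0.997
grasp_force: 0.0
```

Request:
jog_arm(
  increments=[
    [0,0,0,0,0,0,1],
    [0,0,0,0,0,0,1],
    [0,0,0,0,0,0,1],
  ],
)

```text
clock: 1.95
position: [0.4546, -0.243, 0.2158]
ee_rot: [0.207, 0.978, 0.0, 0.001]
ft_force: [0.8, -0.1, -0.0]
grip_width: 0.998
grasp_force: 0.0
```

```bash
python3 - <<'E'
from h import *
snap('wrist','w2'); delta((.4538,-.2414,.215),66.06)
E
```

```text
t 2.0 pos [ 0.4545 -0.2431  0.2157] F [-0.1 -0.1  0.4] w 0.996 g 0.0
shift [0.0013 0.0013 0.0007] turn [0.0003 0.0009 0.0013]
```

View pics/w2.png

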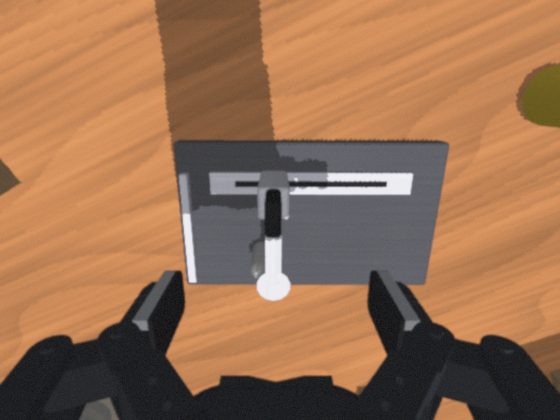

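The fin is now between the fingers at (273,212), the disc is at (273,286), and the plate corners run from about (176,144) to (447,144) and (427,284).

```bash
python3 - <<'E'
from h import *
a,b=load('w1'),load('w2')
qa=plate(a,(110,20,320,190)); qb=plate(b,(150,125,320,163)); print(qb.tolist())
P=np.array([tri(a,x,b,y)[0] for x,y in zip(qa,qb)]);print('tri',P.round(4).tolist(),[round(tri(a,x,b,y)[1],4) for x,y in zip(qa,qb)])
for W in(P[:,:2],np.array([plane(b,p,.018)[:2] for p in qb])):
    m,R,th,res=pose(W); print(m.round(4),th.round(2),res.round(4),'sp',(m+R@[.035,-.05]).round(4),'open',(m+R@[-.04,.05]).round(4))
da=cv2.minEnclosingCircle(blob(a,(205,146,50,45),lambda g:g[...,2]>110)); db=cv2.minEnclosingCircle(blob(b,(250,270,50,40),lambda g:g[...,2]>150))
X,r=tri(a,da[0],b,db[0]);print('disc',da,db,X.round(4),r)
ka=cv2.boundingRect(blob(a,(205,45,32,55),lambda g:g[...,2]<35));kb=cv2.boundingRect(blob(b,(255,165,40,75),lambda g:g[...,2]<40));print(ka,kb)
# top face: far end (row top) & near end
for n,pa,pb in(("boxcentre",(ka[0]+ka[2]/2,ka[1]+ka[3]/2),(kb[0]+kb[2]/2,kb[1]+kb[3]/2)),("lower edge",(ka[0]+6,ka[1]+ka[3]),(kb[0]+kb[2]/2,kb[1]+kb[3]))): print(n,*tri(a,pa,b,pb))
print('fin from b',plane(b,(kb[0]+kb[2]/2,kb[1]+kb[3]),.1245))
print('hgt',[ (c['depth'][int(v),int(u)]).round(3) for c,(u,v) in((b,(273,225)),(b,(273,286)))])
for (u,v) in((273,225),(273,286),(350,230)):
    o,d=ray(b,(u,v)); print('depth pt',(o+d*b['depth'][v,u]).round(4))
E
```

```text
[[175.0, 142.0], [448.0, 144.0], [423.0, 284.0], [188.0, 283.0]]
tri [[0.3784, -0.3166, 0.0126], [0.4859, -0.0755, 0.0212], [0.6296, -0.1373, 0.0179], [0.5209, -0.3788, 0.0188]] [np.float64(0.0007), np.float64(0.0009), np.float64(0.0008), np.float64(0.0004)]
[ 0.5037 -0.227 ] -23.94 [0.0029 0.0043 0.0023 0.0042] sp [ 0.5154 -0.2869] open [ 0.4874 -0.1651]
[ 0.5041 -0.2262] -24.22 [0.0034 0.0034 0.0034 0.0031] sp [ 0.5155 -0.2861] open [ 0.4881 -0.1642]
disc ((227.5800018310547, 163.96665954589844), 19.500295639038086) ((274.5, 296.0384521484375), 27.717453002929688) [ 0.5155 -0.2687  0.115 ] 0.0019694885770257685
(210, 54, 21, 40) (265, 190, 15, 46)
boxcentre [ 0.45247069 -0.24322291  0.11084948] 0.0003581976862635405
lower edge [ 0.46475197 -0.24983462  0.1219832 ] 0.0020835968648979936
fin from b [ 0.46373314 -0.24829599  0.1245    ]
hgt [np.float32(0.225), np.float32(0.282)]
depth pt [ 0.4562 -0.2446  0.1244]
depth pt [ 0.5218 -0.274   0.0893]
depth pt [ 0.5343 -0.1907  0.0173]
```

Plate height 0.0173, fin top 0.124 and disc top 0.089 all agree with the text, and the keeper stands at about 0.014. I'll descend and grip the fin.

Request:
jog_arm(
  increments=[
    [0.002,0,0.02,0,0,0,1],
    [0.002,0,0.045,0,0,0,1],
    [0.002,0,0.07,0,0,0,1],
    [0.002,0,0.09,0,0,0,1],
    [0.002,0,0.098,0,0,0,1],
  ],
)

```text
clock: 2.42
position: [0.4509, -0.2419, 0.1146]
ee_rot: [0.207, 0.978, 0.001, -0.002]
ft_force: [-1.2, 1.0, 0.1]
grip_width: 1.0
grasp_force: 0.0
```

Request:
jog_arm(
  increments=[
    [0,0,0,0,0,0,0],
    [0,0,0,0,0,0,-0.5],
    [0,0,0,0,0,0,-1],
    [0,0,0,0,0,0,-1],
    [0,0,0,0,0,0,-1],
  ],
  grip_force=25,
)

```text
clock: 2.83
position: [0.4522, -0.2431, 0.1184]
ee_rot: [0.207, 0.978, -0.0, 0.001]
ft_force: [0.3, 0.2, 0.7]
grip_width: 0.301
grasp_force: 0.0
```

Request:
jog_arm(
  increments=[
    [0,0,0,0,0,0,-1],
    [0,0,0,0,0,0,-1],
    [0,0,0,0,0,0,-1],
    [0,0,0,0,0,0,-1],
    [0,0,0,0,0,0,-1],
  ],
)

```text
clock: 3.25
position: [0.4519, -0.2432, 0.1181]
ee_rot: [0.208, 0.978, -0.0, 0.001]
ft_force: [-1.4, 0.7, 6.9]
grip_width: 0.135
grasp_force: 29.8
```

```bash
python3 - <<'E'
from h import *
delta((.4881,-.1645,.118),66)
E
```

```text
t 3.25 pos [ 0.4519 -0.2432  0.1181] F [-1.4  0.7  6.9] w 0.135 g 29.8
shift [-0.0012  0.0866  0.0001] turn [-0.      0.0013  0.0008]
```

The opening of 11.5 mm matches the 12 mm fin. Now I'll slide it open.

Request:
jog_arm(
  increments=[
    [0,0.01,0,0,0,0,-1],
    [0,0.025,0,0,0,0,-1],
    [0,0.045,0,0,0,0,-1],
    [-0.001,0.062,0,0,0,0,-1],
    [-0.001,0.075,0,0,0,0,-1],
  ],
)

```text
clock: 3.67
position: [0.4828, -0.1739, 0.1181]
ee_rot: [0.207, 0.978, -0.0, -0.0]
ft_force: [-6.6, -0.8, 9.8]
grip_width: 0.132
grasp_force: 30.5
```

Request:
jog_arm(
  increments=[
    [0,0.002,0,0,0,0,-1],
    [0,0.004,0,0,0,0,-1],
    [0,0.006,0,0,0,0,-1],
    [0,0.008,0,0,0,0,-1],
    [0,0.008,0,0,0,0,-1],
  ],
)

```text
clock: 4.08
position: [0.4858, -0.1673, 0.1181]
ee_rot: [0.207, 0.978, -0.0, -0.0]
ft_force: [-6.4, 2.2, 10.8]
grip_width: 0.136
grasp_force: 30.6
```

Request:
jog_arm(
  increments=[
    [0,0.001,0,0,0,0,-1],
    [0,0.002,0,0,0,0,-1],
    [0,0.003,0,0,0,0,-1],
    [0,0.003,0,0,0,0,-1],
    [0,0.003,0,0,0,0,-1],
  ],
)

```text
clock: 4.5
position: [0.4868, -0.1649, 0.1181]
ee_rot: [0.208, 0.978, -0.0, -0.0]
ft_force: [-6.2, 0.3, 10.9]
grip_width: 0.135
grasp_force: 30.6
```

Request:
jog_arm(
  increments=[
    [0,0.001,0,0,0,0,-1],
    [0,0.002,0,0,0,0,-1],
    [0,0.003,0,0,0,0,-1],
    [0,0.003,0,0,0,0,-1],
    [0,0.003,0,0,0,0,-1],
  ],
)

```text
clock: 4.92
position: [0.487, -0.1647, 0.1181]
ee_rot: [0.209, 0.978, -0.002, -0.001]
ft_force: [-11.7, -8.4, 13.0]
grip_width: 0.132
grasp_force: 30.8
```

Request:
jog_arm(
  increments=[
    [0,0.001,0,0,0,0,-1],
    [0,0.002,0,0,0,0,-1],
    [0,0.002,0,0,0,0,-1],
    [0,0.002,0,0,0,0,-1],
  ],
)

```text
clock: 5.25
position: [0.487, -0.1646, 0.1181]
ee_rot: [0.209, 0.978, -0.003, -0.001]
ft_force: [-14.2, -13.7, 13.6]
grip_width: 0.138
grasp_force: 30.9
```

The keeper stopped with force building to about 20 N, so it is at the open stop. The stop position also agrees with the measured spindle to about 1 mm. Next: unload, release, rise and move over the roll.

Request:
jog_arm(
  increments=[
    [0,-0.004,0,0,0,0,-1],
    [0,-0.004,0,0,0,0,0],
    [0,-0.004,0,0,0,0,1],
    [0,-0.004,0,0,0,0,1],
    [0,-0.004,0,0,0,0,1],
  ],
)

```text
clock: 5.67
position: [0.4878, -0.1634, 0.1172]
ee_rot: [0.207, 0.978, 0.0, -0.0]
ft_force: [-0.0, -0.2, 0.2]
grip_width: 0.698
grasp_force: 0.0
```

Request:
jog_arm(
  increments=[
    [0,0,0,0,0,0,1],
    [0,0,-0.03,0,0,0,1],
    [0,0,-0.06,0,0,0,1],
    [0,0,-0.09,0,0,0,1],
    [0,0,-0.12,0,0,0,1],
  ],
)

```text
clock: 6.08
position: [0.4875, -0.1635, 0.2386]
ee_rot: [0.207, 0.978, 0.0, -0.0]
ft_force: [0.5, -0.5, -1.1]
grip_width: 1.0
grasp_force: 0.0
```

Request:
jog_arm(
  increments=[
    [0.01,0.02,0,0,0,0,1],
    [0.026,0.044,0,0,0,0,1],
    [0.045,0.075,0,0,0,0,1],
    [0.063,0.106,0,0,0,0,1],
    [0.08,0.136,0,0,0,0,1],
  ],
)

```text
clock: 6.5
position: [0.4693, -0.0052, 0.2374]
ee_rot: [0.207, 0.978, 0.0, 0.0]
ft_force: [1.9, 0.1, -0.2]
grip_width: 0.999
grasp_force: 0.0
```

Request:
jog_arm(
  increments=[
    [0.018,0.03,0,0,0,0,1],
    [0.036,0.06,0,0,0,0,1],
    [0.054,0.09,0,0,0,0,1],
    [0.07,0.117,0,0,0,0,1],
    [0.08,0.136,0,0,0,0,1],
  ],
)

```text
clock: 6.92
position: [0.4508, 0.1532, 0.2375]
ee_rot: [0.206, 0.979, 0.0, 0.0]
ft_force: [-0.0, 0.1, 0.6]
grip_width: 1.001
grasp_force: 0.0
```

Request:
jog_arm(
  increments=[
    [0,0,0,0,0,0,1],
    [0,0,0,0,0,0,1],
    [0,0,0,0,0,0,1],
  ],
)

```text
clock: 7.17
position: [0.4519, 0.149, 0.2372]
ee_rot: [0.208, 0.978, -0.0, -0.0]
ft_force: [-0.4, -0.3, -0.1]
grip_width: 1.0
grasp_force: 0.0
```

```bash
python3 - <<'E'
from h import *
snap('wrist','w3');snap('scene','s3'); delta((.450,.145,.238),66)
a=cv2.imread('pics/w3.png');b=cv2.imread('pics/s3.png')[195:300,115:255]
cv2.imwrite('pics/m3.png',np.hstack([cv2.resize(a,(400,300)),cv2.resize(b,(400,300))]))
E
```

```text
t 7.27 pos [0.4521 0.1485 0.2372] F [-0.5 -0.6 -0.5] w 1.001 g 0.0
shift [ 0.0005 -0.0041 -0.0008] turn [-0.0003  0.     -0.0009]
```

View pics/m3.png

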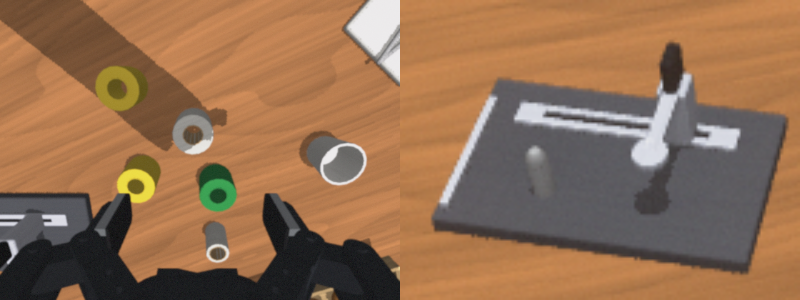

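The wrist view shows the full roll's bore near (269,187) in full-image pixels, with the yellow and green decoys clear of the finger line. In the scene crop the keeper is fully right, and the spindle's top is at about (162,247).

```bash
python3 - <<'E'
from h import *
c,S,w0=load('w3'),load('s3'),load('scene')
g=cv2.cvtColor(c['color'],cv2.COLOR_RGB2HSV)
x,y,w,h=230,140,80,90
k=(g[y:y+h,x:x+w,1]<75).astype(np.uint8)
cs,hi=cv2.findContours(k,cv2.RETR_CCOMP,cv2.CHAIN_APPROX_NONE)
hs=[q for q,z in zip(cs,hi[0]) if z[3]>=0]; e=cv2.fitEllipse(max(hs,key=cv2.contourArea)); p=np.array(e[0])+[x,y]
o=max(cs,key=cv2.contourArea); print('bore',p,e[1],'roll bbox',np.array(cv2.boundingRect(o))+[x,y,0,0])
print('wrist plane',plane(c,p,.057).round(4),'tri scene',tri(c,p,w0,(327.34,198.96)))
for u,v,z in((162.3,247.5,.07),(165,263.3,.018)): print('spindle',plane(S,(u,v),z).round(4))
E
```

```text
bore [270.30781937 188.06620789] (26.180158615112305, 28.521249771118164) roll bbox [241 151  58  66]
wrist plane [0.4504 0.1451 0.057 ] tri scene (array([0.45030928, 0.14481138, 0.05698608]), np.float64(0.0005873040916486796))
spindle [ 0.5158 -0.2844  0.07  ]
spindle [ 0.5221 -0.2878  0.018 ]
```

The roll is at (0.4503, 0.145), top 0.057, and the estimates agree. Descending and gripping.

Request:
jog_arm(
  increments=[
    [0,-0.004,0.025,0,0,0,1],
    [0,-0.004,0.055,0,0,0,1],
    [0,-0.004,0.085,0,0,0,1],
    [0,-0.004,0.11,0,0,0,1],
    [0,-0.004,0.125,0,0,0,1],
  ],
)

```text
clock: 7.68
position: [0.4492, 0.1444, 0.1097]
ee_rot: [0.208, 0.978, -0.001, -0.001]
ft_force: [-0.4, 0.1, 0.3]
grip_width: 1.001
grasp_force: 0.0
```

Request:
jog_arm(
  increments=[
    [0,0,0.015,0,0,0,1],
    [0,0,0.035,0,0,0,1],
    [0,0,0.055,0,0,0,1],
    [0,0,0.07,0,0,0,1],
    [0,0,0.07,0,0,0,1],
  ],
)

```text
clock: 8.1
position: [0.4487, 0.1444, 0.0397]
ee_rot: [0.208, 0.978, -0.001, -0.002]
ft_force: [-0.4, -1.1, 0.2]
grip_width: 1.003
grasp_force: 0.0
```

Request:
jog_arm(
  increments=[
    [0,0,0,0,0,0,1],
    [0,0,0,0,0,0,0.6],
    [0,0,0,0,0,0,0.4],
    [0,0,0,0,0,0,0.2],
    [0,0,0,0,0,0,0],
  ],
  grip_force=30,
)

```text
clock: 8.52
position: [0.451, 0.1459, 0.0436]
ee_rot: [0.208, 0.978, 0.0, 0.001]
ft_force: [-1.9, -2.5, 6.4]
grip_width: 0.643
grasp_force: 31.2
```

Request:
jog_arm(
  increments=[
    [0,0,0,0,0,0,-0.2],
    [0,0,0,0,0,0,-0.5],
    [0,0,0,0,0,0,-1],
    [0,0,0,0,0,0,-1],
    [0,0,0,0,0,0,-1],
  ],
)

```text
clock: 8.93
position: [0.451, 0.1459, 0.0436]
ee_rot: [0.208, 0.978, 0.0, 0.001]
ft_force: [-1.5, -2.7, 7.1]
grip_width: 0.646
grasp_force: 31.2
```

Gripped at 55 mm, centred. Lifting and carrying it over the spindle at (0.5156, -0.2865).

Request:
jog_arm(
  increments=[
    [0,0,-0.01,0,0,0,-1],
    [0,0,-0.035,0,0,0,-1],
    [0,0,-0.07,0,0,0,-1],
    [0,0,-0.105,0,0,0,-1],
    [0,0,-0.14,0,0,0,-1],
  ],
)

```text
clock: 9.35
position: [0.4496, 0.1463, 0.1848]
ee_rot: [0.207, 0.978, 0.0, 0.0]
ft_force: [1.8, 1.5, -2.1]
grip_width: 0.643
grasp_force: 32.8
```

Request:
jog_arm(
  increments=[
    [-0.005,-0.01,-0.02,0,0,0,-1],
    [-0.02,-0.03,-0.03,0,0,0,-1],
    [-0.038,-0.06,-0.03,0,0,0,-1],
    [-0.058,-0.091,-0.03,0,0,0,-1],
    [-0.078,-0.123,-0.03,0,0,0,-1],
  ],
)

```text
clock: 9.77
position: [0.4715, 0.001, 0.2138]
ee_rot: [0.207, 0.978, 0.0, 0.001]
ft_force: [1.2, -0.3, -1.8]
grip_width: 0.652
grasp_force: 32.9
```

Request:
jog_arm(
  increments=[
    [-0.018,-0.028,0,0,0,0,-1],
    [-0.036,-0.056,0,0,0,0,-1],
    [-0.054,-0.084,0,0,0,0,-1],
    [-0.072,-0.112,0,0,0,0,-1],
    [-0.088,-0.138,0,0,0,0,-1],
  ],
)

```text
clock: 10.18
position: [0.4959, -0.1616, 0.2134]
ee_rot: [0.207, 0.978, 0.0, 0.001]
ft_force: [2.1, 0.1, -1.9]
grip_width: 0.648
grasp_force: 32.9
```

Request:
jog_arm(
  increments=[
    [-0.018,-0.028,0,0,0,0,-1],
    [-0.036,-0.056,0,0,0,0,-1],
    [-0.052,-0.082,0,0,0,0,-1],
    [-0.063,-0.1,0,0,0,0,-1],
    [-0.069,-0.108,0,0,0,0,-1],
  ],
)

```text
clock: 10.6
position: [0.5144, -0.29, 0.213]
ee_rot: [0.209, 0.978, -0.0, 0.0]
ft_force: [0.1, -0.5, -2.2]
grip_width: 0.646
grasp_force: 32.9
```

Request:
jog_arm(
  increments=[
    [0,0,0,0,0,0,-1],
    [0,0,0,0,0,0,-1],
    [0,0,0,0,0,0,-1],
  ],
)

```text
clock: 10.85
position: [0.5156, -0.2845, 0.2126]
ee_rot: [0.206, 0.978, 0.001, 0.0]
ft_force: [0.5, 0.3, -2.4]
grip_width: 0.643
grasp_force: 32.9
```

```bash
python3 - <<'E'
from h import *
delta((.5156,-.2865,.135),66)
snap('scene','s4');snap('side','d4');snap('wrist','w4')
a=cv2.imread('pics/s4.png')[170:290,110:270];b=cv2.imread('pics/d4.png')[60:225,260:480]
cv2.imwrite('pics/m4.png',np.hstack([cv2.resize(a,(400,300)),cv2.resize(b,(400,300))]))
E
```

```text
t 10.85 pos [ 0.5156 -0.2845  0.2126] F [ 0.5  0.3 -2.4] w 0.643 g 32.9
shift [-0.0008 -0.0019  0.0776] turn [ 0.0011 -0.      0.0032]
```

View pics/m4.png

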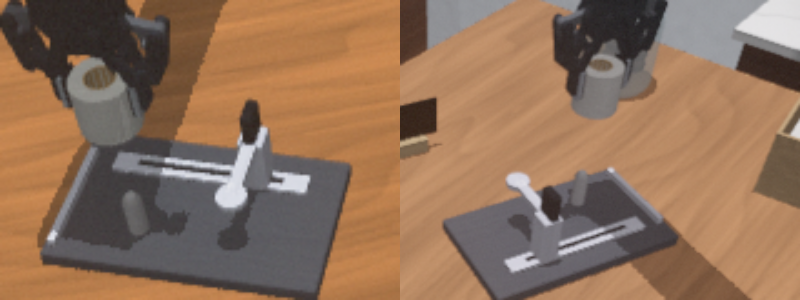

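Both crops show the roll held upright above and clear of the spindle. The spindle tip is at about (163,248) in the scene view and (360,155) in the side view. I'll triangulate it as a check.

```bash
python3 - <<'E'
from h import *
S,D=load('s4'),load('d4')
print(tri(S,(162.8,247.6),D,(359.6,154.7)))
for z in(.07,.018): print(z,proj(S,(.5156,-.2865,z)),proj(D,(.5156,-.2865,z)))
# wall midlines of the spindle by brightness against the plate
for nm,c,(u0,u1),rows in(("S",S,(152,178),(252,256,260)),("D",D,(345,372),(160,164,168))):
    g=cv2.GaussianBlur(cv2.cvtColor(c['color'],cv2.COLOR_RGB2GRAY),(1,3),0)
    for v in rows:
        print(nm,v,g[v,u0:u1].tolist())
E
```

```text
(array([ 0.51503375, -0.2831179 ,  0.06768212]), np.float64(0.001240803704292292))
0.07 [161.40287579 247.60153784] [360.54519024 153.04708455]
0.018 [165.28427738 261.08448737] [357.45955863 169.70107297]
S 252 [64, 65, 64, 65, 62, 63, 68, 94, 100, 104, 102, 100, 97, 91, 87, 75, 63, 63, 61, 62, 72, 84, 90, 90, 89, 89]
S 256 [64, 64, 62, 63, 64, 61, 64, 64, 88, 98, 101, 99, 96, 94, 92, 86, 78, 61, 65, 64, 64, 62, 64, 63, 62, 86]
S 260 [63, 64, 63, 64, 66, 64, 63, 64, 64, 84, 99, 99, 100, 96, 94, 90, 87, 76, 65, 66, 64, 64, 64, 64, 63, 63]
D 160 [153, 145, 140, 138, 129, 122, 119, 114, 108, 105, 100, 101, 108, 111, 112, 114, 114, 109, 98, 93, 92, 84, 79, 77, 78, 77, 73]
D 164 [87, 99, 103, 103, 101, 104, 103, 88, 79, 85, 97, 106, 110, 111, 114, 112, 109, 90, 73, 69, 70, 71, 69, 71, 70, 71, 71]
D 168 [52, 52, 56, 73, 97, 105, 102, 97, 83, 93, 106, 109, 110, 112, 112, 110, 92, 75, 70, 70, 71, 70, 70, 68, 69, 71, 69]
```

The spindle midlines agree with the prediction to within 0.5 px (about 1 mm), so I'll lower the roll.

Request:
jog_arm(
  increments=[
    [-0.001,-0.0013,0.015,0,0,0.003,-1],
    [-0.001,-0.0013,0.035,0,0,0.003,-1],
    [-0.001,-0.0013,0.055,0,0,0.003,-1],
    [-0.001,-0.0013,0.073,0,0,0.003,-1],
    [-0.001,-0.0013,0.083,0,0,0.003,-1],
  ],
)

```text
clock: 11.42
position: [0.5149, -0.2869, 0.1273]
ee_rot: [0.208, 0.978, 0.0, -0.001]
ft_force: [-0.1, 0.3, -0.9]
grip_width: 0.647
grasp_force: 32.8
```

Request:
jog_arm(
  increments=[
    [0,0,0,0,0,0,-1],
    [0,0,0.004,0,0,0,-1],
    [0,0,0.008,0,0,0,-1],
    [0,0,0.012,0,0,0,-1],
    [0,0,0.016,0,0,0,-1],
  ],
)

```text
clock: 11.83
position: [0.5161, -0.2882, 0.1137]
ee_rot: [0.209, 0.978, -0.0, 0.001]
ft_force: [0.3, 0.2, -2.2]
grip_width: 0.647
grasp_force: 32.8
```

Request:
jog_arm(
  increments=[
    [0,0,0.003,0,0,0,-1],
    [0,0,0.006,0,0,0,-1],
    [0,0,0.009,0,0,0,-1],
    [0,0,0.012,0,0,0,-1],
    [0,0,0.012,0,0,0,-1],
  ],
)

```text
clock: 12.25
position: [0.5153, -0.2879, 0.1006]
ee_rot: [0.209, 0.978, 0.0, -0.0]
ft_force: [0.2, 1.2, -2.5]
grip_width: 0.651
grasp_force: 32.8
```

The bore is over the taper without contact. I'll centre by 2 mm and continue down.

Request:
jog_arm(
  increments=[
    [0,0.001,0.002,0,0,0,-1],
    [0,0.0018,0.006,0,0,0,-1],
    [0,0.0018,0.01,0,0,0,-1],
    [0,0.0018,0.015,0,0,0,-1],
    [0,0.0018,0.02,0,0,0,-1],
  ],
)

```text
clock: 12.67
position: [0.5163, -0.2864, 0.0807]
ee_rot: [0.209, 0.978, 0.0, -0.0]
ft_force: [0.2, -0.7, -1.9]
grip_width: 0.645
grasp_force: 32.8
```

Request:
jog_arm(
  increments=[
    [0,0,0.004,0,0,0,-1],
    [0,0,0.008,0,0,0,-1],
    [0,0,0.011,0,0,0,-1],
    [0,0,0.014,0,0,0,-1],
    [0,0,0.014,0,0,0,-1],
  ],
)

```text
clock: 13.08
position: [0.5161, -0.2863, 0.0666]
ee_rot: [0.209, 0.978, 0.0, -0.0]
ft_force: [-0.2, 0.1, -2.6]
grip_width: 0.646
grasp_force: 32.8
```

Request:
jog_arm(
  increments=[
    [0,0,0.001,0,0,0,-1],
    [0,0,0.002,0,0,0,-1],
    [0,0,0.003,0,0,0,-1],
    [0,0,0.003,0,0,0,-1],
    [0,0,0.003,0,0,0,-1],
  ],
)

```text
clock: 13.5
position: [0.5164, -0.2865, 0.0644]
ee_rot: [0.209, 0.978, 0.0, 0.0]
ft_force: [-0.2, -0.6, -1.0]
grip_width: 0.643
grasp_force: 32.8
```

Request:
jog_arm(
  increments=[
    [0,0,0.001,0,0,0,-1],
    [0,0,0.0015,0,0,0,-1],
    [0,0,0.002,0,0,0,-1],
    [0,0,0.002,0,0,0,-1],
    [0,0,0.002,0,0,0,-1],
  ],
)

```text
clock: 13.92
position: [0.5163, -0.2865, 0.0622]
ee_rot: [0.209, 0.978, 0.0, -0.0]
ft_force: [0.3, 0.4, -1.6]
grip_width: 0.645
grasp_force: 32.8
```

Request:
jog_arm(
  increments=[
    [0,0,0.0005,0,0,0,-1],
    [0,0,0.001,0,0,0,-1],
    [0,0,0.001,0,0,0,-1],
    [0,0,0.001,0,0,0,-1],
  ],
)

```text
clock: 14.25
position: [0.5165, -0.2865, 0.0617]
ee_rot: [0.209, 0.978, -0.0, 0.0]
ft_force: [-3.1, 0.3, 3.9]
grip_width: 0.642
grasp_force: 33.3
```

Contact came at z 0.0617 (expected 0.0616) with about 5 N, so the roll is seated. Releasing, rising and looking.

Request:
jog_arm(
  increments=[
    [0,0,0,0,0,0,0.35],
    [0,0,0,0,0,0,0.5],
    [0,0,0,0,0,0,0.8],
    [0,0,0,0,0,0,1],
    [0,0,0,0,0,0,1],
  ],
)

```text
clock: 14.67
position: [0.5164, -0.2865, 0.0613]
ee_rot: [0.209, 0.978, -0.0, 0.0]
ft_force: [-0.0, 0.9, -0.3]
grip_width: 0.997
grasp_force: 0.0
```

Request:
jog_arm(
  increments=[
    [0,0,-0.01,0,0,0,1],
    [0,0,-0.035,0,0,0,1],
    [0,0,-0.07,0,0,0,1],
    [0,0,-0.105,0,0,0,1],
    [0,0,-0.14,0,0,0,1],
  ],
)

```text
clock: 15.08
position: [0.5161, -0.2863, 0.2037]
ee_rot: [0.209, 0.978, 0.0, 0.0]
ft_force: [1.0, -0.6, -0.6]
grip_width: 0.998
grasp_force: 0.0
```

Request:
jog_arm(
  increments=[
    [0,0,-0.01,0,0,0,1],
    [0,0,-0.01,0,0,0,1],
    [0,0,-0.01,0,0,0,1],
  ],
)

```text
clock: 15.33
position: [0.5165, -0.2865, 0.212]
ee_rot: [0.209, 0.978, -0.0, 0.001]
ft_force: [0.7, 0.3, -0.4]
grip_width: 0.999
grasp_force: 0.0
```

```bash
python3 - <<'E'
from h import *
delta((.4878,-.1640,.215),66)
w=snap('wrist','w5');snap('scene','s5');d=snap('side','d5')
for u,v in ((0,0),):
    for X in((.5156+.02,-.2865,.075),(.5156,-.2865+.02,.075),(.5156,-.2865-.02,.075)):
        p=proj(w,X).round().astype(int); o,dd=ray(w,p); print(p,(o+dd*w['depth'][p[1],p[0]]).round(4))
a=cv2.imread('pics/w5.png');b=cv2.imread('pics/d5.png')[60:225,260:480]
cv2.imwrite('pics/m5.png',np.hstack([cv2.resize(a,(400,300)),cv2.resize(b,(400,300))]))
E
```

```text
t 15.33 pos [ 0.5165 -0.2865  0.212 ] F [ 0.7  0.3 -0.4] w 0.999 g 0.0
shift [ 0.0763  0.1001 -0.0031] turn [-0.      0.0014 -0.002 ]
[284 221] [ 0.5355 -0.2862  0.075 ]
[296 191] [ 0.5159 -0.2667  0.0731]
[252 210] [ 0.5153 -0.3065  0.0759]
```

View pics/m5.png

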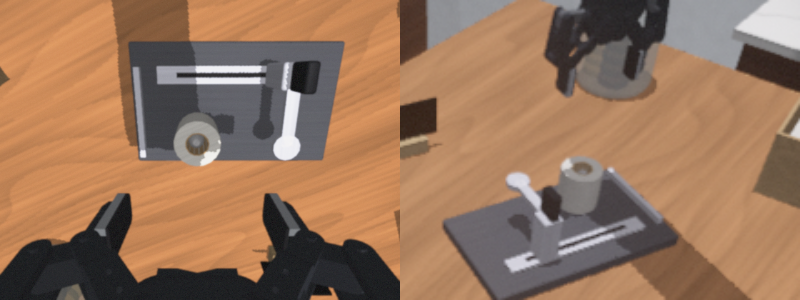

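The roll stands flat with the spindle inside its bore (top at about 0.075). The keeper is still open, with its fin at wrist pixel (428,108). Moving to the fin.

Request:
jog_arm(
  increments=[
    [0.013,0.018,0,0,0,0,1],
    [0.032,0.042,0,0,0,0,1],
    [0.052,0.068,0,0,0,0,1],
    [0.068,0.09,0,0,0,0,1],
    [0.076,0.1,0,0,0,0,1],
  ],
)

```text
clock: 15.9
position: [0.487, -0.1603, 0.2102]
ee_rot: [0.207, 0.978, 0.001, -0.001]
ft_force: [-0.1, 0.1, -0.0]
grip_width: 1.002
grasp_force: 0.0
```

Request:
jog_arm(
  increments=[
    [0,0,0,0,0,0,1],
    [0,0,0,0,0,0,1],
    [0,0,0.03,0,0,0,1],
    [0,0,0.06,0,0,0,1],
    [0,0,0.08,0,0,0,1],
  ],
)

```text
clock: 16.32
position: [0.4869, -0.1658, 0.1287]
ee_rot: [0.21, 0.978, -0.0, -0.001]
ft_force: [-0.1, 0.2, -0.0]
grip_width: 1.001
grasp_force: 0.0
```

Request:
jog_arm(
  increments=[
    [0,0,0.01,0,0,0,1],
    [0,0,0.013,0,0,0,1],
    [0,0,0.013,0,0,0,1],
  ],
)

```text
clock: 16.57
position: [0.4878, -0.165, 0.118]
ee_rot: [0.209, 0.978, -0.0, -0.0]
ft_force: [-0.0, 0.5, 0.9]
grip_width: 0.999
grasp_force: 0.0
```

Request:
jog_arm(
  increments=[
    [0,0,0,0,0,0,0],
    [0,0,0,0,0,0,-0.5],
    [0,0,0,0,0,0,-1],
    [0,0,0,0,0,0,-1],
    [0,0,0,0,0,0,-1],
  ],
  grip_force=25,
)

```text
clock: 16.98
position: [0.4881, -0.1642, 0.1188]
ee_rot: [0.209, 0.978, -0.0, 0.0]
ft_force: [-0.0, 0.0, 0.3]
grip_width: 0.302
grasp_force: 0.0
```

Request:
jog_arm(
  increments=[
    [0,0,0,0,0,0,-1],
    [0,0,0,0,0,0,-1],
    [0,0,0,0,0,0,-1],
    [0,0,0,0,0,0,-1],
    [0,0,0,0,0,0,-1],
  ],
)

```text
clock: 17.4
position: [0.4876, -0.1652, 0.1188]
ee_rot: [0.209, 0.978, -0.001, 0.0]
ft_force: [-3.0, -4.6, 4.6]
grip_width: 0.131
grasp_force: 29.9
```

Request:
jog_arm(
  increments=[
    [0,-0.008,0,0,0,0,-1],
    [0,-0.02,0,0,0,0,-1],
    [0,-0.032,0,0,0,0,-1],
    [0,-0.044,0,0,0,0,-1],
    [0,-0.05,0,0,0,0,-1],
  ],
)

```text
clock: 17.82
position: [0.4673, -0.2108, 0.1188]
ee_rot: [0.209, 0.978, 0.0, 0.001]
ft_force: [-0.4, 3.2, 4.6]
grip_width: 0.136
grasp_force: 29.9
```

Request:
jog_arm(
  increments=[
    [0,-0.01,0,0,0,0,-1],
    [0,-0.02,0,0,0,0,-1],
    [0,-0.03,0,0,0,0,-1],
    [0,-0.038,0,0,0,0,-1],
    [0,-0.042,0,0,0,0,-1],
  ],
)

```text
clock: 18.23
position: [0.4504, -0.2488, 0.1188]
ee_rot: [0.209, 0.978, 0.0, 0.001]
ft_force: [0.1, 2.9, 5.9]
grip_width: 0.136
grasp_force: 29.9
```

Request:
jog_arm(
  increments=[
    [0,-0.001,0,0,0,0,-1],
    [0,-0.003,0,0,0,0,-1],
    [0,-0.005,0,0,0,0,-1],
    [0,-0.006,0,0,0,0,-1],
    [0,-0.006,0,0,0,0,-1],
  ],
)

```text
clock: 18.65
position: [0.4482, -0.2536, 0.1188]
ee_rot: [0.209, 0.978, 0.0, 0.001]
ft_force: [-1.5, 2.0, 5.7]
grip_width: 0.135
grasp_force: 30.0
```

Request:
jog_arm(
  increments=[
    [0,-0.001,0,0,0,0,-1],
    [0,-0.002,0,0,0,0,-1],
    [0,-0.003,0,0,0,0,-1],
    [0,-0.003,0,0,0,0,-1],
    [0,-0.003,0,0,0,0,-1],
  ],
)

```text
clock: 19.07
position: [0.4471, -0.2562, 0.1188]
ee_rot: [0.209, 0.978, 0.0, 0.001]
ft_force: [-1.2, 2.6, 6.1]
grip_width: 0.136
grasp_force: 30.0
```

Travel is 99.6 mm so far. I'll press to the stop.

Request:
jog_arm(
  increments=[
    [0,-0.001,0,0,0,0,-1],
    [0,-0.002,0,0,0,0,-1],
    [0,-0.003,0,0,0,0,-1],
    [0,-0.003,0,0,0,0,-1],
    [0,-0.003,0,0,0,0,-1],
  ],
)

```text
clock: 19.48
position: [0.4468, -0.2568, 0.1188]
ee_rot: [0.208, 0.978, 0.001, 0.001]
ft_force: [2.1, 9.8, 6.3]
grip_width: 0.137
grasp_force: 30.1
```

Request:
jog_arm(
  increments=[
    [0,-0.001,0,0,0,0,-1],
    [0,-0.002,0,0,0,0,-1],
    [0,-0.002,0,0,0,0,-1],
    [0,-0.002,0,0,0,0,-1],
  ],
)

```text
clock: 19.82
position: [0.4467, -0.257, 0.1188]
ee_rot: [0.207, 0.978, 0.002, 0.001]
ft_force: [4.4, 15.6, 7.1]
grip_width: 0.136
grasp_force: 30.3
```

Request:
jog_arm(
  increments=[
    [0,0.002,0,0,0,0,-0.6],
    [0,0.002,0,0,0,0,0],
    [0,0.002,0,0,0,0,1],
    [0,0.002,0,0,0,0,1],
    [0,0.002,0,0,0,0,1],
  ],
)

```text
clock: 20.23
position: [0.4451, -0.2595, 0.1182]
ee_rot: [0.209, 0.978, -0.0, -0.0]
ft_force: [-0.1, 0.8, -0.5]
grip_width: 0.761
grasp_force: 0.0
```

Request:
jog_arm(
  increments=[
    [0,0,0,0,0,0,1],
    [0,0,0,0,0,0,1],
    [0,0,-0.025,0,0,0,1],
    [0,0,-0.06,0,0,0,1],
    [0,0,-0.095,0,0,0,1],
  ],
)

```text
clock: 20.65
position: [0.4446, -0.2588, 0.2138]
ee_rot: [0.209, 0.978, 0.0, -0.001]
ft_force: [1.1, -0.0, 0.7]
grip_width: 0.997
grasp_force: 0.0
```

Request:
jog_arm(
  increments=[
    [0.01,0,-0.02,0,0,0,1],
    [0.01,0,-0.02,0,0,0,1],
    [0.01,0,-0.02,0,0,0,1],
    [0.01,0,-0.02,0,0,0,1],
  ],
)

```text
clock: 20.98
position: [0.436, -0.2549, 0.2325]
ee_rot: [0.209, 0.978, 0.0, -0.0]
ft_force: [-0.1, 0.2, 0.1]
grip_width: 1.0
grasp_force: 0.0
```

```bash
python3 - <<'E'
from h import *
delta((.447,-.257,.2),66)
w=snap('wrist','w6');d=snap('side','d6');s=snap('scene','s6')
for X in((.5156,-.2865,.089),(.447,-.257,.1245)):
    p=proj(w,X).round().astype(int); o,dd=ray(w,p); print(p,(o+dd*w['depth'][p[1],p[0]]).round(4))
a=cv2.imread('pics/w6.png');b=cv2.imread('pics/d6.png')[100:265,260:480];c=cv2.imread('pics/s6.png')
cv2.imwrite('pics/m6.png',np.vstack([np.hstack([cv2.resize(a,(400,300)),cv2.resize(b,(400,300))]),np.hstack([cv2.resize(c,(400,300)),cv2.resize(c[170:290,110:270],(400,300))])]))
E
```

```text
t 20.98 pos [ 0.436  -0.2549  0.2325] F [-0.1  0.2  0.1] w 1.0 g 0.0
shift [-0.011   0.0026  0.0325] turn [ 0.     -0.0008 -0.002 ]
[279 287] [ 0.5154 -0.2859  0.0898]
[278 228] [ 0.4472 -0.2569  0.1247]
```

View pics/m6.png

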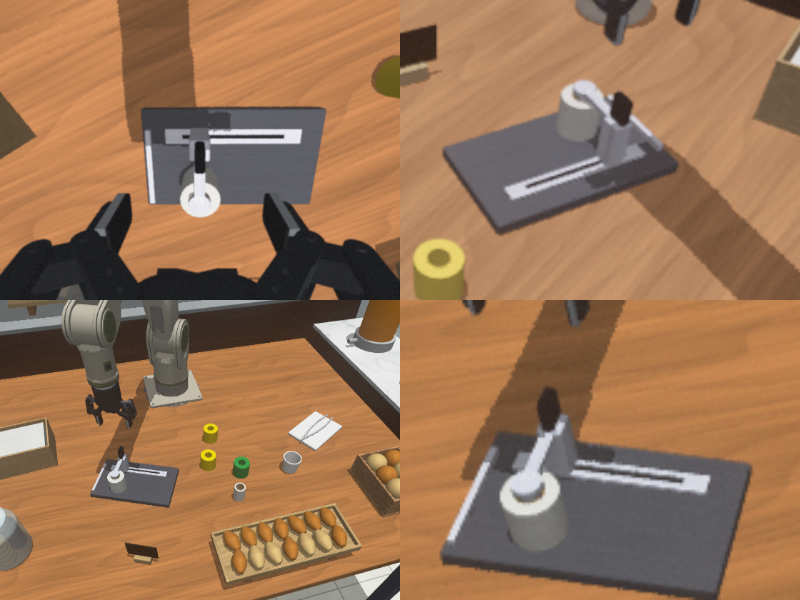

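The disc lies over the seated roll, with its top at wrist pixel (279,287) and (0.515, -0.286) in world. The keeper is home, the gripper is clear, and the used roll and cup have not moved.

```bash
python3 -c "
from workcell import workorder
print(workorder.hand_in())"
```

```text
the job is handed in; nothing more can be done
None
```

The full roll is seated flat on the spindle, the keeper is back over it at its home stop, the gripper has let go and is clear, and the job was handed in at about 21 s on the robot's clock.

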